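Set the timer, pin the hinged bonding jig and press it shut

ROBOT

A 6-joint arm with a two-finger parallel gripper is mounted at the origin on the work surface; the furniture and walls round the work are solid. World frame = base frame: x ahead of the robot, y to its left, z up, the work surface at z = 0. Lengths are in m, angles in rad, forces in N, time in s.
With the tool pointing down it reaches from about 0.3 to 0.875 m from the base axis. Payload 6.4 kg.
Tool frame: the origin (TCP) lies at the very end of the fingers, on their centre line; the grasp point (between the pads) lies 19 mm behind it; z points along the fingers, y is the line along which they close (so a half turn about z gives the same grasp; the last joint's range is limited). The gripper opens to 85 mm and grips with 20 to 120 N. Pads are 22 mm wide; open, the fingers measure 114 mm over their backs; the gripper's body (76 mm by 85 mm) begins 54 mm behind the grasp point. The pads swing forward as they close: fully open they stand 13 mm farther back than shut.
Start: joints at [-1.481, 0.181, 1.607, -0, 1.354, -0.206], TCP at [0.168, -0.55, 0.209] pointing down, gripper open.
Joint ranges: [-2.99, 2.99], [-0.89, 2.07], [0.3, 2.58], [-1.14, 4.28], [0, 2.63], [-3.12, 3.12]. Speed limits (rad/s): [2.57, 2.57, 3.01, 3.14, 3.14, 3.14].

INTERFACE

Orientations are given as a unit quaternion [w, x, y, z].
In Python, from bench import get_obs, optics, workorder gives the robot as it stands.
- The arm moves only by the tool jog_arm, called after "Call:" as name(argument=value, ...), one argument or row to a line, values as JSON. Schema: {"type":"object","properties":{"offsets":{"type":"array","items":{"type":"number"},"minItems":7,"maxItems":70},"only":{"type":"string"},"quiet":{"type":"boolean"},"lines":{"type":"string"}},"required":["offsets"],"additionalProperties":false}. offsets is one flat list of numbers that holds 1 to 10 rows one after another, with no inner brackets; each row has 7 numbers: dx, dy, dz in normalised numbers (1 is 750 mm), then a rotation vector rx, ry, rz in parts of the range, where 1.0 means 2 rad, then the opening from 0.0 (shut) to 1.0 (fully open); each row is the pose to reach, as a shift and turn from the pose commanded when the call began, along the tool's axes at that moment; what a row does not reach only later rows make up. A row lasts 1/8 s, in which the tool goes at most 0.0625 m and 0.188 rad, less where a joint would pass 70% of its speed; a pose out of reach is approached as far as the arm can. The fingers move at their own pace and stop on an object; the grip force is fixed at half the most. Time passes only in rows, so rows that do not move let the fingers close. The tool returns the time, the measured TCP pose, the force, the opening and the grip force at its end. only (a regular expression) keeps the lines of the reply that match it, lines (a string "A,B") keeps lines A to B, and quiet returns only ok. No shift or turn number may pass 1 either way. Input that does not fit is refused with a message, and nothing moves.
- get_obs(): the state, without advancing time (a new reading comes with each control period).
- optics.camera(name): name is "scene" or "top"; returns (picture, depth): 480x640x3 uint8, blue, green, red; 480x640 float32, m along the optical axis (not along the pixel's ray), 0 where there is no reading.
- optics.camera_params(name): a dict with "fovy" (degrees; the focal length in pixels is half the picture's height over the tangent of half this angle, whatever the lens; pixels are square), "cx", "cy" (the principal point, pixels), "dist" ([k1, k2, p1, p2, k3] as OpenCV has them; the pictures are not rectified), "view" (4x4, takes a point from world to camera coordinates). Camera axes: x right, y up, looking along -z (the intrinsics and any distortion apply to the point x, -y, -z); pixel columns grow to the right and rows downward; lengths in m; the calibration is good to about 2 mm. A picture is of the moment at which its call begins. camera_params takes no time and is no camera call.
- workorder.hand_in(): hands the job in; it is judged then, once.
The state is a dict: "time_s": time; "q": joint angles; "dq": joint speeds; "joint_efforts": joint torques, N m; "eef_pos": TCP position; "eef_rot": TCP orientation; "wrist_force": force on the tool from outside, world axes, zero at the start; "torque": the same for the moment, N m; "opening": opening from 0.0 (shut) to 1.0 (fully open); "grasp_force": force on a finger pad.
Only numpy, scipy, OpenCV 4.12 (cv2) and the standard library are available. Lean on these libraries where they do the work, as an engineer would, in place of code of your own. Each camera call takes 0.05 s, during which the arm holds its last target. There are 200 camera calls.

TASK

Bond the tube: first turn the jig's timer dial until its pointer stands at the one long mark on the scale; then swing the hinged half shut against the fixed half, take the lock pin out of its wooden block and push it fully home, down through the aligned holes of the lugs, and let go of it. Last, push the sprung black plate on the outside of the swinging half well in (past half its travel) to press the halves together, and keep pressing: the program finishes while the robot holds the plate pressed in. Leave the timer at its mark and do not disturb the solder spool, the tin or the tape roll.

Things in the scene. Friction and masses are not known exactly. Their poses are not given: they have to be found in the camera images.
- jig: bonding jig fixed to the bench: 220 x 200 x 12 mm plywood base (jig x -110..110, y -150..50 mm); origin on the bench, z up, yaw varies. Fixed aluminium half at x -50..50, y -30..0 mm, top at z 62; shut, the swinging half mirrors it at y 0..30. A grey tube 30 mm across stands in the bore at x=y=0, top at z 68. Nothing on the jig is higher than 73 mm, or 92 mm with the pin home
- dial (a joint): timer dial (rad), grows clockwise seen from above, 0..4.8, stays where left (friction 0.03 N m). At value v its pointer lies in the jig's frame at angle 2.618 - v from jig x towards y. Ticks every 0.3 rad; the one long thick tick is at 1.8. Starts 0.5 to 1.4 short of it
- dial_grip (a point): on the dial's vertical axis (jig x 0, y -95 mm), 62 mm above the bench. Black knob: 40 mm disc with an upright bar grip 40 long, 14 wide, z 41..71 mm; the half of the bar with a white line and a nose is the pointing end. It stands on a grey timer box 92 x 90 mm, top at z 34 mm, with the scale round it
- swing_half (a joint): angle of the swinging half (rad): 0 shut, grows as its free end swings out to the jig's +y side (clockwise from above) about a vertical hinge. Starts 0.55 to 1.0. Friction of 0.12 N m keeps it where it is left, no spring
- hinge_axis (a point): on the vertical hinge axis (jig x 70 mm, y 0), 38 mm above the bench. Shut, the swinging half lies from the axis towards jig -x: 20 to 120 mm from the axis, its lug hole at 145 mm
- press_plate (a joint): how far the press plate is pushed in (m): 0 out, 0.008 at its stop; spring 1.5 N/mm (12 N at the stop), it springs back when released. Past half its travel = above 0.004
- press_face (a point): middle of the outer face of the black press plate (90 mm along the half, 42 mm high, z 17..59 mm) on the outside of the swinging half. It is 70 mm from the hinge axis along the half and, plate out, 46 mm outward from the plane through the axis where the halves meet. Site y points straight outward from the plate, z up
- pin_hole (a point): centre of the 12 mm vertical hole at the top of the upper lug, 62 mm above the bench (jig x -75 mm, y 0); axes as the jig's. Two fixed steel lugs 30 x 30 mm, z 12..28 and 50..62 mm; the swinging half's lug (z 31..47, 13 mm hole) comes between them when shut
- pin: loose upright steel lock pin, about 60 g: shaft 10 mm across, 46 mm long, tapered over its lowest 7 mm to 5 mm; above it a round head 22 mm across, 30 mm tall (z 46..76 mm of the pin). Origin at the tip, z up along the pin. Fully home, the head sits on the upper lug and the tip is 46 mm below the mouth
- pin_neck (a point): on the pin's axis at the underside of its head
- pin_block: fixed wooden block 60 x 60 x 40 mm with a blind hole 34 mm deep in its middle, in which the pin stands at the start with its head's underside 12 mm above the block. Origin under its middle
- spool: bystander: loose solder spool 52 mm across, 40 mm tall, standing; origin under its middle
- tin: bystander: loose round tin of brass wool, 62 mm across, 39 mm tall; origin under its middle
- tape: bystander: loose tape roll lying flat, 55 mm across, 19 mm tall; origin under its middle

How it is judged:
On the way, in this order (a step that is already met when the one before it is completed fails the run):
1. the dial points at the long mark (value of joint dial between 1.66 and 1.94 rad), for 0.2 s.
2. the swinging half is shut (value of joint swing_half below 0.03 rad), for 0.2 s.
3. the pin is fully home through the lugs of the shut halves (value of joint swing_half below 0.03 rad and z of pin in the frame of pin_hole between -0.052 and -0.041 m and horizontal distance between pin_neck and pin_hole below 0.004 m and angle between pin's own z axis and vertical below 0.1 rad), for 0.2 s.
At the end, for the whole second after the job is handed in: the dial within 0.14 rad of its long mark (1.8), the swinging half within 0.03 rad of shut, the pin upright (0.1 rad), within 4 mm of the hole's axis and within 5 mm of fully home, not gripped or touched by the fingers, and the press plate held in by more than 4 mm (over 6 N) through the last second (all of step 1 and all of step 3 and value of joint press_plate above 0.004 m and contact force between the fingers and pin below 0.5 N); the arm keeps its last pose, push and grip.
It fails at once if the solder spool is pushed more than 30 mm (distance of spool from where it was at the start of the episode above 0.03 m).
It fails at once if the tin is pushed more than 30 mm (distance of tin from where it was at the start of the episode above 0.03 m).
It fails at once if the tape roll is pushed more than 30 mm (distance of tape from where it was at the start of the episode above 0.03 m).
It also fails if it takes over 72 s, if anything falls off the work surface, if the arm or the gripper's body presses on something with over 40 N, if the wrist force passes 120 N, or if a joint passes its speed limit or range.

## Working session

There is one attempt and no reset: what is moved stays moved. The work goes in short steps, Python scripts to look and compute and a tool call to move; the robot and the scene stay as the last step left them, time stands still between calls to the robot, and variables do not carry over. Pictures are saved under pics/ and viewed, at most 10 in all, crops included, and the job is handed in when it is done.

```bash
ls; mkdir -p pics
```

Run:
```python
from bench import get_obs, optics
import cv2,numpy as np
for n in("scene","top"):
    p,d=optics.camera(n); cv2.imwrite(f"pics/{n}0.png",p); np.save(f"pics/{n}0.npy",d)
    c=optics.camera_params(n); print(n,c)
print(get_obs())
```

```text
pics
scene {'fovy': 47.89595303792938, 'cx': 315.10510753123435, 'cy': 243.99652369132983, 'dist': array([-0.12900814,  0.        ,  0.        ,  0.        ,  0.        ]), 'view': array([[-0.89709514, -0.44143733, -0.01879881,  0.49280252],
       [ 0.17382461, -0.39172533,  0.90351329, -0.16147707],
       [-0.40620846,  0.80726969,  0.42814756, -1.31551563],
       [ 0.        ,  0.        ,  0.        ,  1.        ]])}
top {'fovy': 48.15561157902163, 'cx': 319.5003782696579, 'cy': 248.53403417089777, 'dist': array([-0.03219676,  0.        ,  0.        ,  0.        ,  0.        ]), 'view': array([[ 0.01622147, -0.99953753,  0.02572154,  0.01109765],
       [ 0.98988992,  0.01967957,  0.14046591, -0.54895892],
       [-0.14090713,  0.02318293,  0.98975135, -1.15135416],
       [ 0.        ,  0.        ,  0.        ,  1.        ]])}
{'time_s': 0.1, 'q': array([-1.48129889e+00,  1.81468563e-01,  1.60790980e+00,  9.55185266e-06,
        1.35379376e+00, -2.06331636e-01]), 'dq': array([ 0.00019768, -0.00226764, -0.00315357,  0.00089673,  0.00176416,
        0.00059595]), 'joint_efforts': array([-8.85555642e-05, -4.45880842e+01, -3.52239811e+01, -1.67270114e-04,
        4.21716250e-03,  4.60323031e-05]), 'eef_pos': array([ 0.16758561, -0.54948322,  0.20817238]), 'eef_rot': array([-7.88111971e-04,  9.89080419e-01,  1.47374694e-01,  5.07627309e-05]), 'wrist_force': array([-0.08226183,  0.07634004, -0.17794675]), 'torque': array([ 0.00716033, -0.05711502, -0.03905987]), 'grasp_force': 0.0, 'opening': 1.0031317342677064}
```

View pics/top0.png

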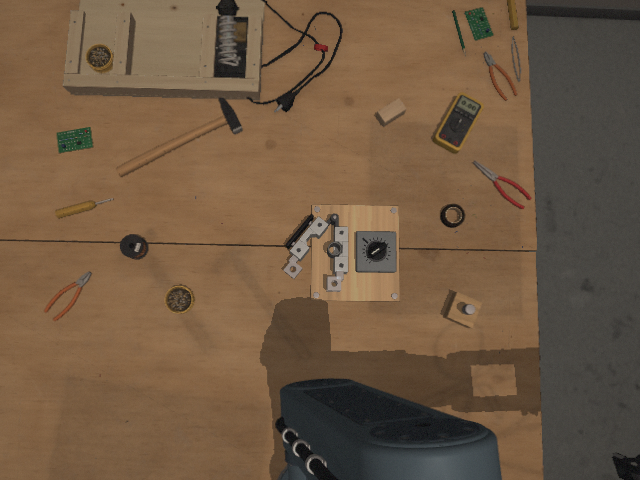

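View pics/scene0.png

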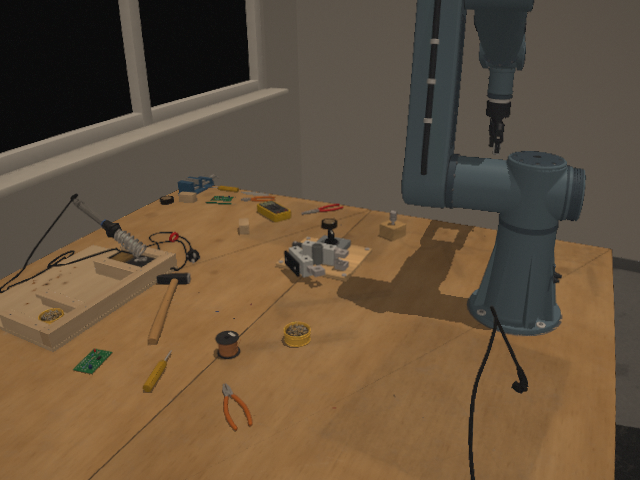

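Create h.py:
```python
import cv2,numpy as np
from bench import get_obs, optics
def cam(n):
    c=optics.camera_params(n); f=240/np.tan(np.radians(c["fovy"])/2)
    return c,np.array([[f,0,c["cx"]],[0,f,c["cy"]],[0,0,1.]])
def onplane(n,px,z):
    c,K=cam(n); u=cv2.undistortPoints(np.array(px,float).reshape(-1,1,2),K,c["dist"])[:,0]
    R,t=c["view"][:3,:3],c["view"][:3,3]; o=-R.T@t
    r=np.c_[u[:,0],-u[:,1],-np.ones(len(u))]@R
    return o+r*((z-o[2])/r[:,2])[:,None]
def proj(n,P):
    c,K=cam(n); q=np.array(P,float).reshape(-1,3)@c["view"][:3,:3].T+c["view"][:3,3]
    return cv2.projectPoints(q*[1,-1,-1],np.zeros(3),np.zeros(3),K,c["dist"])[0][:,0]
def crop(n,name,x,y,w,h,s):
    p,d=optics.camera(n); cv2.imwrite(name,cv2.resize(p[y:y+h,x:x+w],None,fx=s,fy=s,interpolation=cv2.INTER_CUBIC)); return p,d
```

Run:
```python
from h import *
crop("top","pics/c1.png",275,195,220,145,3.6)
# plywood: brighter than bench?
p=cv2.imread("pics/top0.png"); h=cv2.cvtColor(p,cv2.COLOR_BGR2HSV)
for x,y in [(365,220),(365,290),(320,235),(420,250),(300,320),(455,300),(467,309)]: print((x,y),p[y,x],h[y,x])
d=np.load("pics/top0.npy")
c,K=cam("top")
for x,y in [(467,309),(334,249),(376,251)]: print(d[y,x])
```

```text
(365, 220) [ 96 134 172] [ 15 113 172]
(365, 290) [100 139 173] [ 16 108 173]
(320, 235) [74 78 80] [20 19 80]
(420, 250) [ 53  78 106] [ 14 128 106]
(300, 320) [49 69 90] [ 15 116  90]
(455, 300) [ 76 108 139] [ 15 116 139]
(467, 309) [135 142 156] [ 10  34 156]
1.1359729
1.2128377
1.1609651
```

View pics/c1.png

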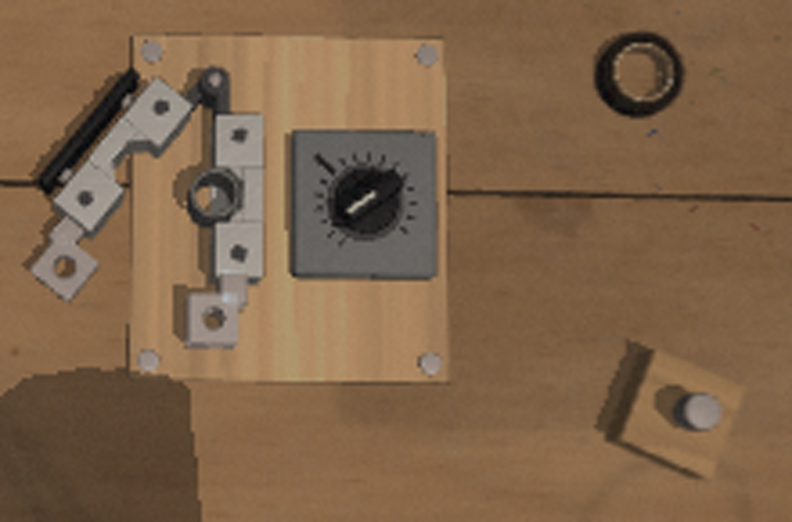

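Run:
```python
from h import *
p=cv2.imread("pics/top0.png"); h=cv2.cvtColor(p,cv2.COLOR_BGR2HSV)
def c2p(a): return np.array(a,float)/3.6+[275,195]-.4
def blob(m,seed,r):
    x,y=seed; n,l,s,c=cv2.connectedComponentsWithStats(m[int(y-r):int(y+r+1),int(x-r):int(x+r+1)].astype(np.uint8))
    i=1+np.argmax(s[1:,4]); return c[i]+[int(x-r),int(y-r)],s[i,4]
low=(h[...,1]<70)
S=[]
for a in [(151,51),(427,55),(430,363),(148,360)]:
    c,n=blob(low,c2p(a),5); S.append(c); print("screw",c,n)
W=onplane("top",S,0.014)[:,:2]; print(W, np.linalg.norm(np.roll(W,-1,0)-W,axis=1)); 
ctr=W.mean(0); yv=(W[0]+W[3]-W[1]-W[2]); yaw=np.arctan2(yv[1],yv[0])-np.pi/2; xv=W[0]+W[1]-W[2]-W[3]; print("ctr",ctr,"yaw",yaw,np.arctan2(xv[1],xv[0]))
ex=np.array([np.cos(yaw),np.sin(yaw)]);ey=np.array([-ex[1],ex[0]])
O=ctr+50*ey/1000; print("origin",O)
# timer box
m=((h[...,1]<60)&(h[...,2]<130))[225:280,352:400].astype(np.uint8)
cs=max(cv2.findContours(m,0,2)[0],key=cv2.contourArea)
b=cv2.boxPoints(cv2.minAreaRect(cs))+[352,225]; B=onplane("top",b,.034)[:,:2]; print("box",B,np.linalg.norm(np.roll(B,-1,0)-B,axis=1),"ctr",B.mean(0),"exp",O-.095*ey)
# white line
g=h[...,2].astype(int); sub=g[240:262,365:388]
w=onplane("top",c2p([(345,213),(375,193)]),.071); print("line",w)
dc=O-.095*ey
for q in w: 
    r=q[:2]-dc; print("ptr ang",np.arctan2(r@ey,r@ex),np.linalg.norm(r))
v=w[0]-w[1]; print("line ang",np.arctan2(v[:2]@ey,v[:2]@ex))
print("lug hole meas",onplane("top",c2p([(214,318)]),.062),"exp",O-.075*ex)
print("tube",onplane("top",c2p([(215,195)]),.068))
print("hinge",onplane("top",c2p([(214,80)]),.065),"exp",O+.07*ex)
c,n=blob(low&(h[...,2]>110),(469,309),10); print("pinhead",c,n,onplane("top",[c],.082))
print("lughole2",onplane("top",c2p([(64,266)]),.047))
print("plate ends",onplane("top",c2p([(131,74),(43,185)]),.059))
for nm,a,z in [("tape",(640,74),.019)]: print(nm,onplane("top",c2p([a]),z))
print("tin",onplane("top",[(180,299)],.039),"spool",onplane("top",[(134,246)],.04))
print("block corners",onplane("top",c2p([(651,352),(741,388),(712,478),(620,440)]),.04))
```

```text
screw [316.61538462 208.84615385] 26
screw [393.4  210.04] 25
screw [394.         295.53571429] 28
screw [315.72413793 294.5862069 ] 29
[[ 0.64366351  0.02850706]
 [ 0.64477176 -0.14776807]
 [ 0.44897962 -0.14850946]
 [ 0.44806907  0.02717789]] [0.17627861 0.19579355 0.17568971 0.19559896]
ctr [ 0.54637099 -0.06014815] yaw 0.005735773615727746 0.005290285051479618
origin [ 0.5460842  -0.01014897]
box [[ 0.59059761 -0.06019829]
 [ 0.59243694 -0.14793558]
 [ 0.50004505 -0.14760634]
 [ 0.49844407 -0.06081399]] [0.08775656 0.09239247 0.08680711 0.09215559] ctr [ 0.54538092 -0.10413855] exp [ 0.5466291  -0.10514741]
line [[ 0.53484144 -0.0883357   0.071     ]
 [ 0.54731074 -0.10637491  0.071     ]]
ptr ang 2.17656319527157 0.020532474061197247
ptr ang -1.0696272367112765 0.0014040658048184212
line ang 2.169878292820948
lug hole meas [[ 0.47113802 -0.0109962   0.062     ]] exp [ 0.47108544 -0.01057915]
tube [[ 0.54461442 -0.01036522  0.068     ]]
hinge [[ 0.61555541 -0.00904433  0.065     ]] exp [ 0.61608305 -0.00974747]
pinhead [469.94444444 308.80555556] 72 [[ 0.41968561 -0.29934865  0.082     ]]
lughole2 [[0.50224961 0.07977252 0.047     ]]
plate ends [[0.61941862 0.04137343 0.059     ]
 [0.54993265 0.09327473 0.059     ]]
tape [[ 0.63478634 -0.28283785  0.019     ]]
tin [[0.43165039 0.32287777 0.039     ]] spool [[0.54598341 0.42987885 0.04      ]]
block corners [[ 0.45671748 -0.28059592  0.04      ]
 [ 0.43558111 -0.33596721  0.04      ]
 [ 0.38068978 -0.31677308  0.04      ]
 [ 0.40284862 -0.26055695  0.04      ]]
```

Add to h.py:
```python
from scipy.spatial.transform import Rotation as Ro
J=np.array([.5461,-.0101]); YAW=.0055
def jig(x,y): # mm -> world xy
    c,s=np.cos(YAW),np.sin(YAW); return J+np.array([c*x-s*y,s*x+c*y])/1000
def rel(P,yaw=None,tilt=None):
    """shift and turn in tool axes to reach TCP P pointing down with tool y at world angle yaw"""
    o=get_obs(); w=o["eef_rot"]; R=Ro.from_quat([w[1],w[2],w[3],w[0]])
    y=R.as_matrix()[:,1]; cur=np.arctan2(y[1],y[0])
    if yaw is None: yaw=cur
    T=tilt or Ro.from_matrix(np.array([[-np.cos(yaw+np.pi/2),np.cos(yaw),0],[-np.sin(yaw+np.pi/2),np.sin(yaw),0],[0,0,-1]]))
    M=T.as_matrix(); assert np.linalg.det(M)>.9,np.linalg.det(M)
    print("pos",o["eef_pos"].round(4),"yaw",cur.round(3),"q",o["q"].round(2),"F",o["wrist_force"].round(1),"shift",R.inv().apply(np.array(P)-o["eef_pos"]).round(4),"rv",(R.inv()*T).as_rotvec().round(3))
```

Run:
```python
from h import *
d=jig(0,-95); rel([*d,.17],.604); rel([*d,.046],.604)
```

```text
Traceback (most recent call last):
  File "h.py", line 25, in rel
    T=tilt or Ro.from_matrix(np.array([[-np.cos(yaw+np.pi/2),np.cos(yaw),0],[-np.sin(yaw+np.pi/2),np.sin(yaw),0],[0,0,-1]]))
              ~~~~~~~~~~~~~~^^^^^^^^^^^^^^^^^^^^^^^^^^^^^^^^^^^^^^^^^^^^^^^^^^^^^^^^^^^^^^^^^^^^^^^^^^^^^^^^^^^^^^^^^^^^^^^^
  File "scipy/spatial/transform/_rotation.pyx", line 1143, in scipy.spatial.transform._rotation.Rotation.from_matrix
ValueError: Non-positive determinant (left-handed or null coordinate frame) in rotation matrix 0: [[ 0.56793929  0.82307045  0.        ]
 [-0.82307045  0.56793929  0.        ]
 [ 0.          0.         -1.        ]].
```

```bash
sed -i 's/\[-np.cos(yaw+np.pi\/2)/[np.cos(yaw+np.pi\/2)/; s/\[-np.sin(yaw+np.pi\/2)/[np.sin(yaw+np.pi\/2)/' h.py
```

Run:
```python
from h import *
d=jig(0,-95); rel([*d,.17],.604); rel([*d,.046],.604)
```

```text
pos [ 0.1676 -0.5496  0.2083] yaw -1.275 q [-1.48  0.18  1.61 -0.    1.35 -0.21] F [-0.  -0.2 -0.3] shift [ 0.4921 -0.3146  0.0388] rv [-1.000e-03 -1.000e-03 -1.879e+00]
pos [ 0.1676 -0.5496  0.2083] yaw -1.275 q [-1.48  0.18  1.61 -0.    1.35 -0.21] F [-0.  -0.2 -0.3] shift [ 0.4921 -0.3145  0.1628] rv [-1.000e-03 -1.000e-03 -1.879e+00]
```

The rows are not in the units I measure in: shifts go in shares of 750 mm and turns go in shares of 2 rad. I convert before sending: 0.49 m / 0.75 = 0.6533, -0.314 m / 0.75 = -0.4187, -1.879 rad / 2 = -0.9395.

Call:
jog_arm(
  offsets=[0.6533,-0.4187,0.0507,0,0,-0.9395,1,0.6533,-0.4187,0.0507,0,0,-0.9395,1,0.6533,-0.4187,0.0507,0,0,-0.9395,1,0.6533,-0.4187,0.0507,0,0,-0.9395,1,0.6533,-0.4187,0.0507,0,0,-0.9395,1,0.6533,-0.4187,0.0507,0,0,-0.9395,1,0.6533,-0.4187,0.0507,0,0,-0.9395,1,0.6533,-0.4187,0.0507,0,0,-0.9395,1,0.6533,-0.4187,0.0507,0,0,-0.9395,1,0.6533,-0.4187,0.0507,0,0,-0.9395,1],
)

```text
time_s: 1.4
eef_pos: [0.5461, -0.1036, 0.1704]
eef_rot: [-0.0, 0.462, 0.887, 0.0]
wrist_force: [0.4, -0.3, 0.0]
opening: 1.007
grasp_force: 0.0
```

Run:
```python
from h import *
d=jig(0,-95); rel([*d,.046],.604)
```

```text
pos [ 0.5461 -0.1036  0.1704] yaw 0.61 q [-0.4   0.18  1.69  0.    1.27 -1.01] F [ 0.4 -0.3  0. ] shift [-0.0017 -0.0004  0.1244] rv [ 0.    -0.001  0.006]
```

In the tool's units: 0.124 m / 0.75 = 0.1653, 0.1 m / 0.75 = 0.1333.

Call:
jog_arm(
  offsets=[-0.002,0,0.08,0,0,0,1,-0.002,0,0.1333,0,0,0,1,-0.002,0,0.1653,0,0,0,1,-0.002,0,0.1653,0,0,0,0.8,-0.002,0,0.1653,0,0,0,0,-0.002,0,0.1653,0,0,0,0,-0.002,0,0.1653,0,0,0,0,-0.002,0,0.1653,0,0,0,0,-0.002,0,0.1653,0,0,0,0],
)

```text
time_s: 2.52
eef_pos: [0.5479, -0.1087, 0.0492]
eef_rot: [0.002, 0.467, 0.884, 0.0]
wrist_force: [1.7, 1.6, 5.3]
opening: 0.004
grasp_force: 3.2
```

```bash
python3 -c "
from h import *
rel(get_obs()['eef_pos'])"
```

```text
pos [ 0.5479 -0.1087  0.0492] yaw 0.6 q [-0.41  0.34  1.77  0.    1.03 -1.01] F [1.7 1.6 5.3] shift [0. 0. 0.] rv [ 0.003  0.004 -0.   ]
```

Run:
```python
from h import *
p,d=optics.camera("top"); q,_=optics.camera("scene")
a=cv2.resize(p[180:330,270:430],(400,375)); u=proj("scene",[[*jig(0,-95),.06]])[0].astype(int); print(u)
b=cv2.resize(q[u[1]-75:u[1]+75,u[0]-80:u[0]+80],(400,375)); cv2.imwrite("pics/c2.png",np.hstack([a,b]))
```

```text
[331 234]
```

View pics/c2.png

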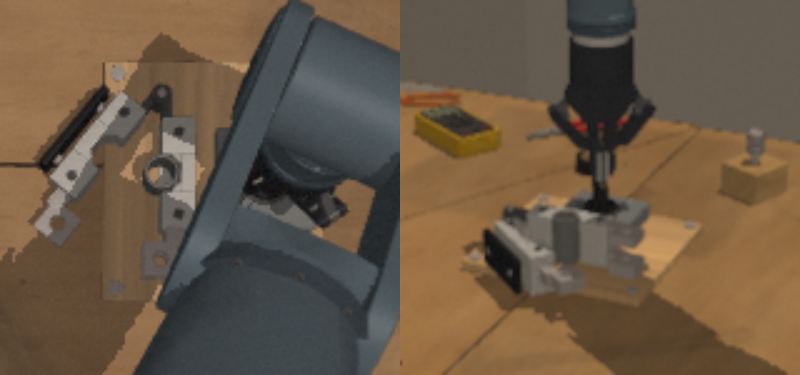

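Run:
```python
import cv2,numpy as np
from h import *
p=cv2.imread("pics/scene0.png"); q,_=optics.camera("scene")
f=lambda a:cv2.resize(a[200:280,290:370],(400,400),interpolation=cv2.INTER_CUBIC)
cv2.imwrite("pics/c3.png",np.clip(1.6*np.hstack([f(p),f(q)]).astype(float),0,255).astype(np.uint8))
print(get_obs()["wrist_force"],proj("scene",[[*jig(0,-95),.034],[*jig(0,-95),.071],[*jig(0,-95),.049]]))
```

```text
[1.36813333 1.34595326 6.94539378] [[331.29749052 242.17227945]
 [331.22135451 230.80939602]
 [331.26702673 237.59250888]]
```

View pics/c3.png

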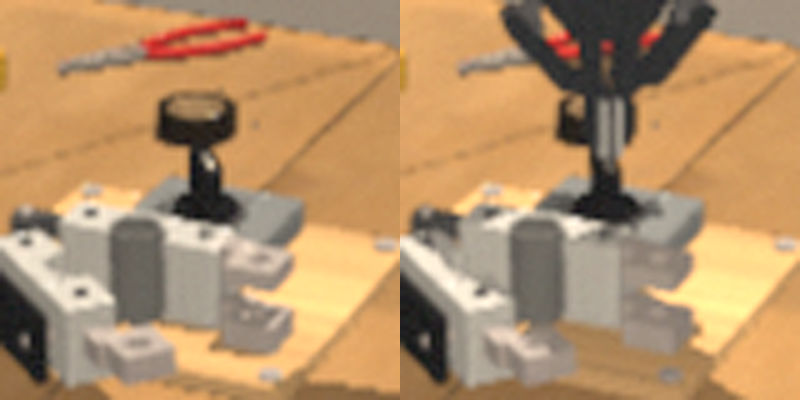

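In the tool's units: -0.05 m / 0.75 = -0.0667.

Call:
jog_arm(
  offsets=[0,0,-0.0667,0,0,0,0,0,0,-0.0667,0,0,0,0],
)

```text
time_s: 2.92
eef_pos: [0.5489, -0.1095, 0.1017]
eef_rot: [0.004, 0.466, 0.885, 0.0]
wrist_force: [1.0, -0.3, -0.1]
opening: 0.002
grasp_force: 0.0
```

Run:
```python
from h import *
q,d=optics.camera("scene"); o=get_obs(); e=o["eef_pos"]; print(o["opening"],e,o["wrist_force"])
u=proj("scene",[e,e+[0,0,.019],e+[0,0,.04]]); print(u)
x,y=u[0].astype(int)
a=q[y-45:y+35,x-40:x+40].copy(); 
a=cv2.resize(a,(400,400),interpolation=cv2.INTER_CUBIC)
for k in u: cv2.circle(a,tuple(((k-[x-40,y-45]+.5)*5).astype(int)),3,(0,0,255),1)
p,_=optics.camera("top"); b=cv2.resize(p[215:295,340:420],(400,400))
cv2.imwrite("pics/c4.png",np.clip(1.6*np.hstack([a,b]).astype(float),0,255).astype(np.uint8))
```

```text
-0.004984252200339025 [ 0.547467   -0.10886704  0.09956971] [ 0.04680347 -0.50554305 -1.28452829]
[[331.43480358 221.3763512 ]
 [331.39443592 215.37574289]
 [331.34873033 208.67422048]]
```

View pics/c4.png

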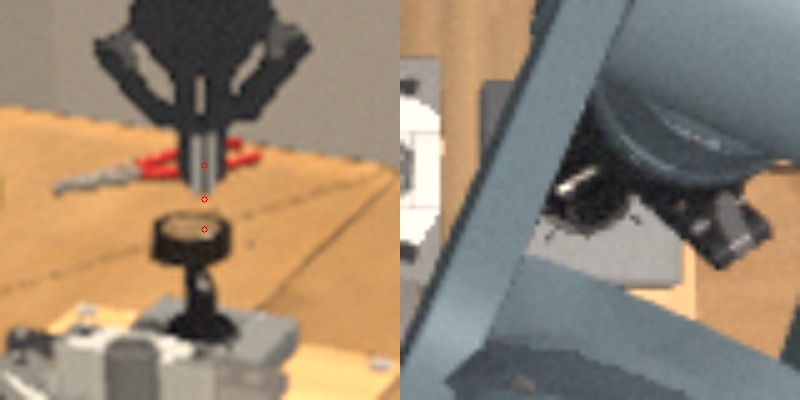

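Run:
```python
from h import *
q,d=optics.camera("scene"); e=get_obs()["eef_pos"]; c,K=cam("scene")
x,y=proj("scene",[e])[0].astype(int)
for yy in range(y-26,y+4,2):
    xs=np.arange(x-10,x+10); u=cv2.undistortPoints(np.array([[a,yy] for a in xs],float).reshape(-1,1,2),K,c["dist"])[:,0]
    dd=d[yy,xs]; P=(np.c_[u[:,0],-u[:,1],-np.ones(len(u))]*dd[:,None]-c["view"][:3,3])@c["view"][:3,:3]
    i=[k for k in range(len(xs)) if np.hypot(*(P[k,:2]-e[:2]))<.07]
    if i: print(yy,len(i),P[i].mean(0).round(4),xs[i][[0,-1]])
print(e)
```

```text
196 16 [ 0.5418 -0.0992  0.1828] [321 340]
198 19 [ 0.5448 -0.0997  0.1761] [321 340]
200 20 [ 0.5432 -0.0944  0.1721] [321 340]
202 18 [ 0.5437 -0.0954  0.1656] [322 339]
204 11 [ 0.5413 -0.1003  0.1581] [327 337]
206 10 [ 0.5424 -0.0991  0.1522] [327 336]
208 10 [ 0.5423 -0.0987  0.1462] [327 336]
210 10 [ 0.5428 -0.0997  0.1395] [327 336]
212 9 [ 0.541  -0.0991  0.1338] [328 336]
214 8 [ 0.5394 -0.099   0.1279] [329 336]
216 5 [ 0.5406 -0.0981  0.1218] [330 334]
[ 0.54535719 -0.10801947  0.09686513]
```

Create tip.py:
```python
from h import *
def tip():
    q,d=optics.camera("scene"); o=get_obs(); e=o["eef_pos"]; c,K=cam("scene")
    x,y=proj("scene",[e])[0].astype(int)
    ys,xs=np.mgrid[y-50:y+12,x-30:x+30]; ys=ys.ravel();xs=xs.ravel()
    u=cv2.undistortPoints(np.c_[xs,ys].astype(float).reshape(-1,1,2),K,c["dist"])[:,0]
    P=(np.c_[u[:,0],-u[:,1],-np.ones(len(u))]*d[ys,xs][:,None]-c["view"][:3,3])@c["view"][:3,:3]
    k=(np.hypot(*(P[:,:2]-e[:2]).T)<.07)&(P[:,2]>.085)
    print("e",e.round(4),"F",o["wrist_force"].round(1),"op",round(o["opening"],3),"lowest z",np.sort(P[k,2])[[0,3,8,15]].round(4), P[k][np.argsort(P[k,2])[:8]].mean(0).round(4))
```

```bash
python3 -c "
from tip import *
tip();tip();tip()"
```

```text
e [ 0.5449 -0.1078  0.0962] F [-0.1  0.1  0.1] op 0.002 lowest z [0.1193 0.1221 0.1255 0.1292] [ 0.5413 -0.0996  0.1223]
e [ 0.5448 -0.1077  0.0959] F [-0.4  0.7 -0. ] op -0.001 lowest z [0.1185 0.1208 0.1227 0.1266] [ 0.5425 -0.0998  0.1209]
e [ 0.5448 -0.1077  0.0958] F [ 0.1 -0.4  0.1] op -0.001 lowest z [0.1163 0.1193 0.1238 0.1258] [ 0.5406 -0.0998  0.1196]
```

Call:
jog_arm(
  offsets=[0,0,0,0,0,0,1,0,0,0,0,0,0,1,0,0,0,0,0,0,1,0,0,0,0,0,0,1,0,0,0,0,0,0,1,0,0,0,0,0,0,1],
)

```text
time_s: 3.98
eef_pos: [0.5457, -0.1081, 0.097]
eef_rot: [0.0, 0.467, 0.885, -0.0]
wrist_force: [0.4, -0.1, -0.1]
opening: 0.998
grasp_force: 0.0
```

```bash
python3 -c "
from tip import *
tip();tip();tip()"
```

```text
e [ 0.5457 -0.1081  0.097 ] F [-0.3  0.8 -0.5] op 1.002 lowest z [0.1326 0.1332 0.1372 0.1392] [ 0.5328 -0.1086  0.134 ]
e [ 0.5457 -0.1081  0.097 ] F [-0.9 -0.1 -0. ] op 0.999 lowest z [0.1321 0.1334 0.1368 0.1394] [ 0.5336 -0.1094  0.134 ]
e [ 0.5457 -0.1081  0.097 ] F [-0.   0.1 -0.6] op 0.999 lowest z [0.1325 0.1342 0.1372 0.1398] [ 0.5249 -0.1166  0.1343]
```

```bash
python3 -c "
from h import *
rel([*jig(0,-95),.025],.6)"
```

```text
pos [ 0.5457 -0.1081  0.097 ] yaw 0.6 q [-0.41  0.27  1.75  0.    1.13 -1.01] F [-0.   0.1 -0.6] shift [0.0019 0.0024 0.072 ] rv [0. 0. 0.]
```

In the tool's units: 0.072 m / 0.75 = 0.096, 0.05 m / 0.75 = 0.0667.

Call:
jog_arm(
  offsets=[0.0027,0.0027,0.0667,0,0,0,1,0.0027,0.0027,0.096,0,0,0,1,0.0027,0.0027,0.096,0,0,0,1,0.0027,0.0027,0.096,0,0,0,0,0.0027,0.0027,0.096,0,0,0,0,0.0027,0.0027,0.096,0,0,0,0,0.0027,0.0027,0.096,0,0,0,0,0.0027,0.0027,0.096,0,0,0,0,0.0027,0.0027,0.096,0,0,0,0],
)

```text
time_s: 5.25
eef_pos: [0.5477, -0.1047, 0.026]
eef_rot: [0.001, 0.467, 0.884, 0.001]
wrist_force: [2.5, 4.5, 2.4]
opening: 0.151
grasp_force: 60.7
```

In the tool's units: 1.345 rad / 2 = 0.6725.

Call:
jog_arm(
  offsets=[0,0,0,0,0,0.085,0,0,0,0,0,0,0.17,0,0,0,0,0,0,0.255,0,0,0,0,0,0,0.34,0,0,0,0,0,0,0.425,0,0,0,0,0,0,0.51,0,0,0,0,0,0,0.595,0,0,0,0,0,0,0.6725,0,0,0,0,0,0,0.6725,0,0,0,0,0,0,0.6725,0],
)

```text
time_s: 6.5
eef_pos: [0.5468, -0.1044, 0.026]
eef_rot: [-0.0, 0.916, 0.401, 0.001]
wrist_force: [0.3, 5.6, 6.4]
opening: 0.152
grasp_force: 61.2
```

```bash
python3 -c "
from h import *
rel([*jig(0,-95),.025],-.747)"
```

```text
pos [ 0.5468 -0.1044  0.026 ] yaw -0.745 q [-0.4   0.38  1.78  0.    0.99  0.34] F [0.3 5.6 6.4] shift [-0.0007  0.0003  0.001 ] rv [ 0.    -0.002  0.002]
```

In the tool's units: -0.1 m / 0.75 = -0.1333, -0.05 m / 0.75 = -0.0667.

Call:
jog_arm(
  offsets=[0,0,0,0,0,0,0.6,0,0,0,0,0,0,0.6,0,0,0,0,0,0,0.6,0,0,-0.0667,0,0,0,0.6,0,0,-0.1333,0,0,0,0,0,0,-0.1333,0,0,0,0],
)

```text
time_s: 7.25
eef_pos: [0.5495, -0.1068, 0.1298]
eef_rot: [0.003, 0.916, 0.401, 0.003]
wrist_force: [1.2, 0.1, -0.3]
opening: 0.184
grasp_force: 0.0
```

Run:
```python
from h import *
H=jig(70,0); 
def fc(a,s,off): a-=YAW; return H+np.array([-np.cos(a)*s+np.sin(a)*off,np.sin(a)*s+np.cos(a)*off])
rel([*fc(.67,.095,.087),.12],0.0)
for a,o in [(.67,.087),(.67,.057),(.45,.057),(.22,.057),(0.1,.057),(0,.055)]: print(a,fc(a,.095,o).round(4))
```

```text
pos [ 0.5495 -0.1068  0.1298] yaw -0.745 q [-0.4   0.22  1.72 -0.    1.18  0.34] F [ 1.2  0.1 -0.3] shift [ 0.1956 -0.1186  0.0093] rv [ 0.009  0.    -0.745]
0.67 [0.595  0.1174]
0.67 [0.5765 0.0937]
0.45 [0.5548 0.0826]
0.22 [0.5354 0.0662]
0.1 [0.5269 0.056 ]
0 [0.5208 0.0448]
```

In the tool's units: 0.195 m / 0.75 = 0.26, -0.118 m / 0.75 = -0.1573, -0.745 rad / 2 = -0.3725.

Call:
jog_arm(
  offsets=[0.26,-0.1573,0.012,0,0,-0.3725,0,0.26,-0.1573,0.012,0,0,-0.3725,0,0.26,-0.1573,0.012,0,0,-0.3725,0,0.26,-0.1573,0.012,0,0,-0.3725,0,0.26,-0.1573,0.012,0,0,-0.3725,0,0.26,-0.1573,0.012,0,0,-0.3725,0,0.26,-0.1573,0.012,0,0,-0.3725,0],
)

```text
time_s: 8.12
eef_pos: [0.5914, 0.1167, 0.1156]
eef_rot: [-0.0, 0.708, 0.706, -0.0]
wrist_force: [-0.1, 0.1, 0.2]
opening: 0.0
grasp_force: 0.0
```

Run:
```python
from h import *
rel([.595,.1174,.008],0.0)
p,_=optics.camera("top"); q,_=optics.camera("scene")
a=cv2.resize(p[190:310,270:430],(400,300)); b=cv2.resize(q[150:300,250:400],(300,300)); cv2.imwrite("pics/c5.png",np.hstack([a,b]))
```

```text
pos [0.5914 0.1167 0.1156] yaw -0.003 q [-0.    0.34  1.61 -0.    1.19  0.  ] F [-0.1  0.1  0.2] shift [0.0007 0.0037 0.1076] rv [-0.001  0.    -0.003]
```

View pics/c5.png

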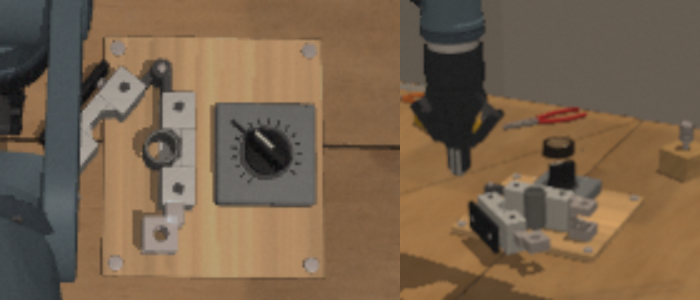

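In the tool's units: 0.107 m / 0.75 = 0.1427, 0.0037 m / 0.75 = 0.0049.

Call:
jog_arm(
  offsets=[0,0.0049,0.0667,0,0,0,0,0,0.0049,0.1333,0,0,0,0,0,0.0049,0.1427,0,0,0,0,0,0.0049,0.1427,0,0,0,0],
)

```text
time_s: 8.72
eef_pos: [0.5959, 0.1176, 0.0098]
eef_rot: [0.0, 0.707, 0.707, 0.0]
wrist_force: [0.3, -0.2, 0.6]
opening: -0.0
grasp_force: 0.0
```

Run:
```python
from h import *
rel([.595,.1174,.008],0.0)
p=cv2.imread("pics/c5.png")
p,_=optics.camera("top"); g=p[240:262,365:388].astype(int).min(2)
ys,xs=np.where(g>np.percentile(g,50)); 
m=(g>135).astype(np.uint8); n,l,s,c=cv2.connectedComponentsWithStats(m)
for i in range(1,n):
    if s[i,4]>4:
        y,x=np.where(l==i); w=onplane("top",np.c_[x+365,y+240],.071)[:,:2]; vx,vy,_,_=cv2.fitLine(w.astype(np.float32),2,0,.01,.01).ravel()
        print(s[i,4],c[i]+[365,240],np.arctan2(vy,vx)-YAW, (w.mean(0)-jig(0,-95)).round(4))
```

```text
pos [0.5959 0.1176 0.0098] yaw -0.001 q [-0.    0.49  1.64  0.    1.    0.  ] F [ 0.3 -0.2  0.6] shift [-0.0002 -0.0009  0.0018] rv [ 0.    -0.    -0.001]
6 [375.5 245.5] 0.78695405 [0.0065 0.0058]
```

In the tool's units: -0.075 m / 0.75 = -0.1, -0.073 m / 0.75 = -0.0973.

Call:
jog_arm(
  offsets=[-0.016,-0.012,0,0,0,0,0,-0.032,-0.0253,0,0,0,0,0,-0.04,-0.04,0,0,0,0,0,-0.0467,-0.0547,0,0,0,0,0,-0.0573,-0.0667,0,0,0,0,0,-0.068,-0.08,0,0,0,0,0,-0.0813,-0.092,0,0,0,0,0,-0.0893,-0.096,0,0,0,0,0,-0.0973,-0.1,0,0,0,0,0,-0.0973,-0.1,0,0,0,0,0],
)

```text
time_s: 10.02
eef_pos: [0.52, 0.0452, 0.0088]
eef_rot: [-0.001, 0.707, 0.707, 0.0]
wrist_force: [-0.7, 4.3, -0.1]
opening: 0.001
grasp_force: 2.0
```

In the tool's units: -0.003 m / 0.75 = -0.004.

Call:
jog_arm(
  offsets=[-0.004,0,0,0,0,0,0,-0.004,0,0,0,0,0,0,-0.004,0,0,0,0,0,0],
)

```text
time_s: 10.4
eef_pos: [0.52, 0.0432, 0.0088]
eef_rot: [-0.001, 0.707, 0.707, 0.0]
wrist_force: [-1.2, 7.1, 1.0]
opening: -0.001
grasp_force: 3.5
```

In the tool's units: -0.11 m / 0.75 = -0.1467, -0.06 m / 0.75 = -0.08.

Call:
jog_arm(
  offsets=[0.0267,0,0,0,0,0,0,0.0533,0,0,0,0,0,0,0.0533,0,-0.08,0,0,0,0,0.0533,0,-0.1467,0,0,0,1,0.0533,0,-0.1467,0,0,0,1],
)

```text
time_s: 11.02
eef_pos: [0.5243, 0.0817, 0.1238]
eef_rot: [0.004, 0.707, 0.707, 0.003]
wrist_force: [0.5, 0.4, -1.3]
opening: 0.418
grasp_force: 0.0
```

```bash
python3 -c "
from h import *
rel([.4197,-.2993,.11],-np.pi/2)"
```

```text
pos [0.5243 0.0817 0.1238] yaw 0.001 q [-0.07  0.17  1.8  -0.    1.16 -0.07] F [ 0.5  0.4 -1.3] shift [-0.3809 -0.105   0.0134] rv [ 0.009 -0.006  1.571]
```

In the tool's units: -0.381 m / 0.75 = -0.508, -0.105 m / 0.75 = -0.14, 1.571 rad / 2 = 0.7855.

Call:
jog_arm(
  offsets=[-0.508,-0.14,0.0173,0,0,0.7855,1,-0.508,-0.14,0.0173,0,0,0.7855,1,-0.508,-0.14,0.0173,0,0,0.7855,1,-0.508,-0.14,0.0173,0,0,0.7855,1,-0.508,-0.14,0.0173,0,0,0.7855,1,-0.508,-0.14,0.0173,0,0,0.7855,1,-0.508,-0.14,0.0173,0,0,0.7855,1,-0.508,-0.14,0.0173,0,0,0.7855,1,-0.508,-0.14,0.0173,0,0,0.7855,1,-0.508,-0.14,0.0173,0,0,0.7855,1],
)

```text
time_s: 12.28
eef_pos: [0.4147, -0.2989, 0.105]
eef_rot: [-0.0, 1.0, 0.0, -0.001]
wrist_force: [0.2, -1.0, 0.4]
opening: 1.001
grasp_force: 0.0
```

Run:
```python
from h import *
p,_=optics.camera("top"); 
rel([.4197,-.2993,.031],-np.pi/2)
# lug hole, shut check: outer face of swinging half / plate now
cv2.imwrite("pics/c6.png",cv2.resize(p[195:310,275:495],None,fx=3.6,fy=3.6,interpolation=cv2.INTER_CUBIC))
```

```text
pos [ 0.4149 -0.2988  0.1052] yaw -1.569 q [-0.86  0.16  1.85 -0.    1.13  0.71] F [-1.2  0.1  0.2] shift [0.0049 0.0006 0.0742] rv [-0.001  0.001  0.001]
```

View pics/c6.png

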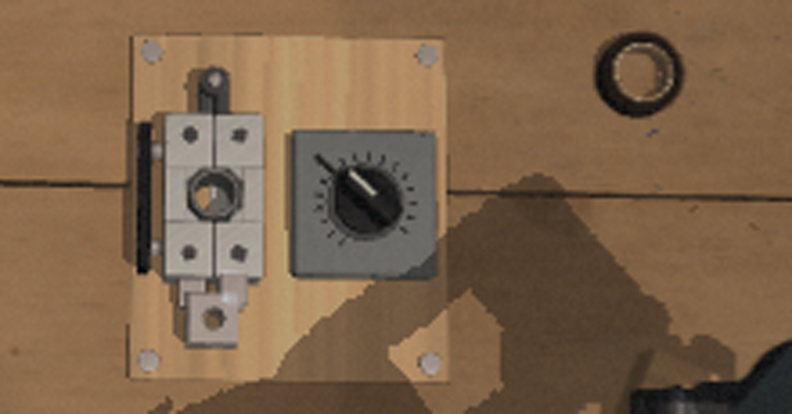

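In the tool's units: 0.01 m / 0.75 = 0.0133.

Call:
jog_arm(
  offsets=[0,0,0.0133,0,0,0,1,0,0,0.0133,0,0,0,1,0,0,0.0133,0,0,0,1],
)

```text
time_s: 12.7
eef_pos: [0.4153, -0.2987, 0.0957]
eef_rot: [-0.0, 1.0, 0.0, -0.0]
wrist_force: [0.3, 0.7, -0.6]
opening: 0.998
grasp_force: 0.0
```

```bash
python3 -c "
from h import *
rel([.4197,-.2993,.031],-np.pi/2)"
```

```text
pos [ 0.4153 -0.2987  0.0957] yaw -1.57 q [-0.86  0.18  1.86 -0.    1.1   0.71] F [ 0.3  0.7 -0.6] shift [0.0045 0.0006 0.0647] rv [-0.  0.  0.]
```

Persistent; correct it.

The rows are not in the units I measure in: shifts go in shares of 750 mm and turns go in shares of 2 rad. I convert before sending: 0.064 m / 0.75 = 0.0853, 0.05 m / 0.75 = 0.0667.

Call:
jog_arm(
  offsets=[0.006,0,0.04,0,0,0,1,0.006,0,0.0667,0,0,0,1,0.006,0,0.0853,0,0,0,1,0.006,0,0.0853,0,0,0,1,0.006,0,0.0853,0,0,0,0,0.006,0,0.0853,0,0,0,0,0.006,0,0.0853,0,0,0,0,0.006,0,0.0853,0,0,0,0,0.006,0,0.0853,0,0,0,0,0.006,0,0.0853,0,0,0,0],
)

```text
time_s: 13.95
eef_pos: [0.4201, -0.2991, 0.0325]
eef_rot: [0.0, 1.0, -0.0, 0.0]
wrist_force: [-0.4, 0.9, 5.5]
opening: 0.236
grasp_force: 58.5
```

In the tool's units: -0.12 m / 0.75 = -0.16, -0.08 m / 0.75 = -0.1067.

Call:
jog_arm(
  offsets=[0,0,-0.04,0,0,0,0,0,0,-0.1067,0,0,0,0,0,0,-0.16,0,0,0,0,0,0,-0.16,0,0,0,0],
)

```text
time_s: 14.45
eef_pos: [0.4216, -0.3009, 0.1554]
eef_rot: [0.003, 1.0, -0.0, 0.002]
wrist_force: [0.2, -1.2, -0.7]
opening: 0.236
grasp_force: 59.6
```

```bash
python3 -c "
from h import *
h=jig(-75,0);print(h);rel([*(h+[.0004,.0002]),.12],-np.pi/2);print(get_obs()['opening'])"
```

```text
[ 0.47110113 -0.0105125 ]
pos [ 0.4216 -0.3009  0.1554] yaw -1.571 q [-0.85  0.1   1.81 -0.    1.22  0.72] F [ 0.2 -1.2 -0.7] shift [ 0.0497 -0.2908  0.0341] rv [ 0.005 -0.005 -0.   ]
0.2363135758148658
```

In the tool's units: -0.288 m / 0.75 = -0.384, -0.25 m / 0.75 = -0.3333.

Call:
jog_arm(
  offsets=[0.0667,-0.0667,0.0453,0,0,0,0,0.0667,-0.1333,0.0453,0,0,0,0,0.0667,-0.2,0.0453,0,0,0,0,0.0667,-0.2667,0.0453,0,0,0,0,0.0667,-0.3333,0.0453,0,0,0,0,0.0667,-0.384,0.0453,0,0,0,0,0.0667,-0.384,0.0453,0,0,0,0,0.0667,-0.384,0.0453,0,0,0,0,0.0667,-0.384,0.0453,0,0,0,0],
)

```text
time_s: 15.58
eef_pos: [0.4698, -0.012, 0.1176]
eef_rot: [0.0, 1.0, -0.001, -0.0]
wrist_force: [0.3, 0.3, -0.6]
opening: 0.238
grasp_force: 59.7
```

Run:
```python
from h import *
h=jig(-75,0);rel([*(h+[.0004,.0002]),.10],-np.pi/2)
p,_=optics.camera("top");q,_=optics.camera("scene"); e=get_obs()["eef_pos"]
u=proj("scene",[[*h,.062],[e[0],e[1],e[2]-.0265]]);print(u); x,y=u[0].astype(int)
a=q[y-60:y+20,x-40:x+40]; a=cv2.resize(a,(400,400),interpolation=cv2.INTER_CUBIC)
for k in u: cv2.circle(a,tuple(((k-[x-40,y-60]+.5)*5).astype(int)),3,(0,0,255),1)
x,y=proj("top",[[*h,.062]])[0].astype(int); b=cv2.resize(p[y-40:y+40,x-40:x+40],(400,400),interpolation=cv2.INTER_CUBIC)
cv2.imwrite("pics/c7.png",np.clip(1.4*np.hstack([a,b]).astype(float),0,255).astype(np.uint8))
```

```text
pos [ 0.4698 -0.012   0.1176] yaw -1.572 q [-0.28  0.05  1.95 -0.    1.14  1.29] F [ 0.3  0.3 -0.6] shift [ 0.0017 -0.0016  0.0176] rv [ 0.     0.001 -0.002]
[[341.82921885 251.05434596]
 [342.47269646 241.31620132]]
```

View pics/c7.png

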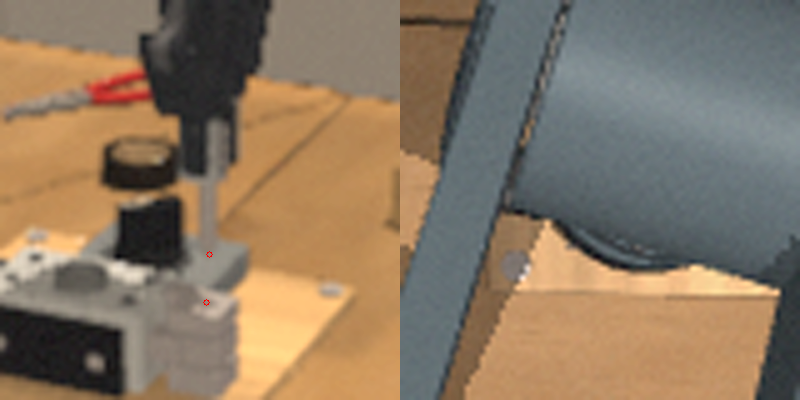

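In the tool's units: 0.042 m / 0.75 = 0.056, 0.0017 m / 0.75 = 0.0023.

Call:
jog_arm(
  offsets=[0.0023,-0.0021,0.0133,0,0,0,0,0.0023,-0.0021,0.0267,0,0,0,0,0.0023,-0.0021,0.04,0,0,0,0,0.0023,-0.0021,0.048,0,0,0,0,0.0023,-0.0021,0.056,0,0,0,0,0.0023,-0.0021,0.056,0,0,0,0],
)

```text
time_s: 16.42
eef_pos: [0.4713, -0.0093, 0.0755]
eef_rot: [-0.0, 1.0, -0.0, -0.0]
wrist_force: [0.0, 0.6, -0.6]
opening: 0.238
grasp_force: 59.7
```

In the tool's units: 0.032 m / 0.75 = 0.0427, 0.029 m / 0.75 = 0.0387.

Call:
jog_arm(
  offsets=[0,0.0007,0.008,0,0,0,0,0,0.0007,0.016,0,0,0,0,0,0.0007,0.024,0,0,0,0,0,0.0007,0.032,0,0,0,0,0,0.0007,0.0387,0,0,0,0,0,0.0007,0.0427,0,0,0,0,0,0.0007,0.0427,0,0,0,0],
)

```text
time_s: 17.3
eef_pos: [0.4715, -0.0098, 0.0438]
eef_rot: [-0.0, 1.0, -0.0, -0.0]
wrist_force: [-0.0, -0.6, -0.8]
opening: 0.234
grasp_force: 59.7
```

In the tool's units: 0.003 m / 0.75 = 0.004, 0.002 m / 0.75 = 0.0027.

Call:
jog_arm(
  offsets=[0,0,0.0013,0,0,0,0,0,0,0.0027,0,0,0,0,0,0,0.004,0,0,0,0,0,0,0.004,0,0,0,0],
)

```text
time_s: 17.8
eef_pos: [0.472, -0.0099, 0.0426]
eef_rot: [0.0, 1.0, 0.0, 0.0]
wrist_force: [-6.7, 2.0, 15.9]
opening: 0.237
grasp_force: 61.7
```

In the tool's units: -0.1 m / 0.75 = -0.1333, -0.05 m / 0.75 = -0.0667.

Call:
jog_arm(
  offsets=[0,0,0.0027,0,0,0,0.6,0,0,0.0013,0,0,0,0.6,0,0,0.0013,0,0,0,0.6,0,0,-0.0667,0,0,0,0.6,0,0,-0.1333,0,0,0,0,0,0,-0.1333,0,0,0,0,0,0,-0.1333,0,0,0,0],
)

```text
time_s: 18.68
eef_pos: [0.4712, -0.0098, 0.1404]
eef_rot: [-0.0, 1.0, -0.0, -0.0]
wrist_force: [-0.3, 0.0, 0.1]
opening: 0.002
grasp_force: 0.0
```

Run:
```python
from h import *
rel([*jig(0,85),.12],0.0);rel([*jig(0,85),.010],0.0); H=jig(-75,0)
q,d=optics.camera("scene"); c,K=cam("scene")
x,y=proj("scene",[[*H,.08]])[0].astype(int)
ys,xs=np.mgrid[y-10:y+11,x-8:x+9]; ys=ys.ravel();xs=xs.ravel()
u=cv2.undistortPoints(np.c_[xs,ys].astype(float).reshape(-1,1,2),K,c["dist"])[:,0]
P=(np.c_[u[:,0],-u[:,1],-np.ones(len(u))]*d[ys,xs][:,None]-c["view"][:3,3])@c["view"][:3,:3]
k=(np.hypot(*(P[:,:2]-H).T)<.016)&(P[:,2]>.066); print(k.sum(),P[k].max(0),P[k].mean(0))
```

```text
pos [ 0.4712 -0.0098  0.1404] yaw -1.571 q [-0.27  0.02  1.93 -0.    1.19  1.3 ] F [-0.3  0.   0.1] shift [ 0.0745 -0.0847  0.0204] rv [-1.000e-03  0.000e+00 -1.571e+00]
pos [ 0.4712 -0.0098  0.1404] yaw -1.571 q [-0.27  0.02  1.93 -0.    1.19  1.3 ] F [-0.3  0.   0.1] shift [ 0.0745 -0.0847  0.1304] rv [-1.000e-03  0.000e+00 -1.571e+00]
87 [0.48003727 0.00467458 0.09682581] [ 0.46899343 -0.00361474  0.08263338]
```

In the tool's units: -0.088 m / 0.75 = -0.1173, 0.074 m / 0.75 = 0.0987, -1.571 rad / 2 = -0.7855.

Call:
jog_arm(
  offsets=[0.0987,-0.1173,0.0133,0,0,-0.7855,0,0.0987,-0.1173,0.0133,0,0,-0.7855,0,0.0987,-0.1173,0.0133,0,0,-0.7855,0,0.0987,-0.1173,0.0133,0,0,-0.7855,0,0.0987,-0.1173,0.0133,0,0,-0.7855,0,0.0987,-0.1173,0.0133,0,0,-0.7855,0,0.0987,-0.1173,0.0133,0,0,-0.7855,0,0.0987,-0.1173,0.0133,0,0,-0.7855,0,0.0987,-0.1173,0.0133,0,0,-0.7855,0,0.0987,-0.1173,0.0133,0,0,-0.7855,0],
)

```text
time_s: 19.98
eef_pos: [0.5444, 0.0782, 0.129]
eef_rot: [-0.001, 0.707, 0.707, -0.001]
wrist_force: [0.7, 0.7, -0.8]
opening: 0.002
grasp_force: 0.0
```

Run:
```python
from h import *
rel([*jig(0,85),.010],0.0)
p,_=optics.camera("top");q,_=optics.camera("scene")
a=cv2.resize(p[190:310,290:410],(400,400),interpolation=cv2.INTER_CUBIC);b=cv2.resize(q[200:290,280:370],(400,400),interpolation=cv2.INTER_CUBIC)
cv2.imwrite("pics/c8.png",np.hstack([a,b]))
```

```text
pos [0.5444 0.0782 0.129 ] yaw -0.001 q [-0.07  0.21  1.74  0.    1.19 -0.07] F [ 0.7  0.7 -0.8] shift [-0.0033  0.0017  0.119 ] rv [-0.004 -0.    -0.001]
```

View pics/c8.png

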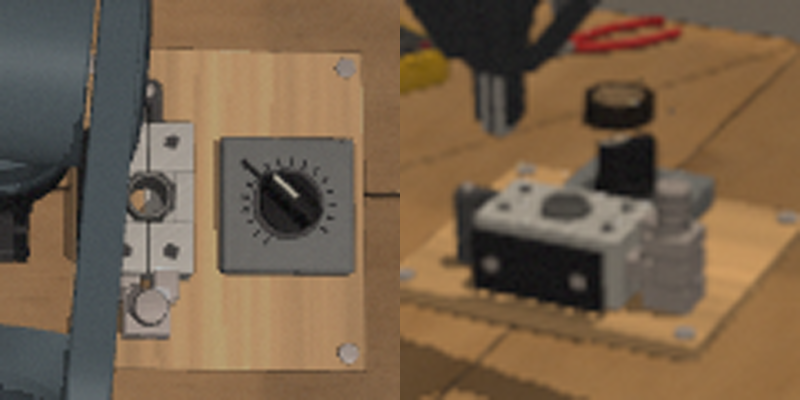

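In the tool's units: 0.119 m / 0.75 = 0.1587, 0.1 m / 0.75 = 0.1333.

Call:
jog_arm(
  offsets=[0,0,0.0667,0,0,0,0,0,0,0.1333,0,0,0,0,0,0,0.1587,0,0,0,0,0,0,0.1587,0,0,0,0,-0.02,0,0.1587,0,0,0,0,-0.04,0,0.1587,0,0,0,0,-0.0453,0,0.1587,0,0,0,0,-0.0453,0,0.1587,0,0,0,0],
)

```text
time_s: 21.08
eef_pos: [0.5474, 0.0441, 0.0138]
eef_rot: [0.001, 0.708, 0.707, 0.002]
wrist_force: [1.7, 5.8, 4.4]
opening: -0.004
grasp_force: 3.0
```

In the tool's units: -0.004 m / 0.75 = -0.0053, -0.002 m / 0.75 = -0.0027.

Call:
jog_arm(
  offsets=[-0.0027,0,0,0,0,0,0,-0.0053,0,0,0,0,0,0,-0.0053,0,0,0,0,0,0,-0.0053,0,0,0,0,0,0,-0.0053,0,0,0,0,0,0,-0.0053,0,0,0,0,0,0],
)

```text
time_s: 21.82
eef_pos: [0.5474, 0.0415, 0.0138]
eef_rot: [0.001, 0.707, 0.707, 0.002]
wrist_force: [1.7, 9.7, 5.6]
opening: 0.004
grasp_force: 4.9
```

```bash
python3 -c "
from bench import get_obs,workorder
print(get_obs()['wrist_force']);print(workorder.hand_in())"
```

```text
[1.7137993  9.73626522 5.63300297]
the job is handed in; nothing more can be done
None
```

I handed the job in at about 22 s. At that point the dial was at the long mark (about 1.8 rad), the swinging half was shut, the pin was seated and released, and the plate was held in at about 9.7 N (roughly 6.5 mm); the hand-in returned no verdict.

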